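# Wind open the brain slice stand and take out the largest slice

## Robot

A 7-joint arm with a two-finger parallel gripper is mounted at the origin on the work surface. World frame = base frame: x ahead of the robot, y to its left, z up, the work surface at z = 0. Lengths are in mm, angles in rad, forces in N, time in s.
With the tool pointing down it reaches from about 400 to 850 mm from the base axis. Payload 6.9 kg.
Tool frame: the origin (TCP) lies midway between the tips of the shut fingers; the grasp point (between the pads) lies 19 mm behind it (ctrl.grasp_offset is the z of the grasp point in the tool frame, in mm); z points along the fingers, y is the line along which they close (so a half turn about z gives the same grasp; the last joint's range is limited). The gripper opens to 85 mm and grips with 20 to 120 N. Pads are 22 mm wide; open, the fingers measure 114 mm over their backs; the gripper's body (76 mm by 85 mm) begins 54 mm behind the grasp point. The pads swing forward as they close: fully open they stand 13 mm farther back than shut.
Start: joints at [1.442, 0.507, -0.238, 1.5, 0.126, 1.149, -0.155], TCP at [145.376, -607.846, 231.275] pointing down, gripper open.
Joint ranges: [-3.08, 3.08], [-0.24, 2.05], [-1.43, 1.35], [0, 2.5], [-1.52, 4.66], [0.17, 1.96], [-2.89, 2.89]. Speed limits (rad/s): [2.39, 2.39, 3.14, 3.14, 3.14, 3.14, 3.14].

## Interface

Orientations are given as [roll, pitch, yaw] about the fixed x, y, z axes, in that order (R = Rz(yaw) Ry(pitch) Rx(roll)).
In Python, from station import status, viewer, ticket, finder, ctrl gives the robot as it stands.
- The arm moves only by the shell command python3 -m creep 'ROWS'. ROWS is JSON, a list that holds one entry, the list of rows, each a list of 7 numbers: the shift along the world's x, y, z in mm, then the turn, a rotation vector about the world's x, y, z in rad, then the opening, from 0 (shut) to 1 (fully open). In form: [[[dx, dy, dz, wx, wy, wz, hand], ...]]. A call has 1 to 8 rows; each row shifts and turns the commanded pose from where the row before left it; what a row does not reach is not made up. A row lasts 1/12 s, in which the tool goes at most 41.7 mm and 7.16 degrees, less where a joint would pass 70% of its speed; a pose out of reach is approached as far as the arm can. A call with a gripper value outside its range is refused whole. The fingers move at their own pace and stop on an object; the grip force is fixed at half the most. Time passes only in rows, so rows that do not move let the fingers close. It gives the time, the measured TCP pose, the force, the opening and the grip force at its end, in the units of the state.
- status.state(): the state, without advancing time (a new reading comes with each control period).
- viewer.snapshot(name): name is "scene" or "top" or "wrist"; returns (picture, depth): 400x640x3 uint8, blue, green, red; 400x640 float32, mm along the optical axis (not along the pixel's ray), 0 where there is no reading.
- viewer.camera_params(name): a dict with "fx", "fy", "cx", "cy" (pixels), "T" (4x4, takes a point from camera to world coordinates); the wrist camera has in their place "mount" (4x4, takes a point from camera to tool coordinates, whose origin is the TCP and whose axes are the flange's). Camera axes: x right, y down, z forward; pixel columns grow to the right and rows downward; lengths in mm; the calibration is good to about 2 mm. A picture is of the moment at which its call begins: read the wrist's pose just before it. camera_params takes no time and is no camera call.
- ticket.job_done(): hands the job in; it is judged then, once.
Trained networks look in the newest picture that a camera, given by its name, has taken for a name from the list of things; names that differ only in an ending like _2 or _b are one class to them, and where a whole thing is asked for, a point or a joint stands for the part that bears it (a point fixed in the world has none). Each returns a list of dicts, best first, with "score" (0 to 1); they miss things now and then, are a little off and sometimes report something else, mostly with a low value. They report only what shows in the picture. A call takes as long as a camera call.
- finder.find_in(camera, name): "xy" ([column, row] in pixels, amid what is visible of it).
- finder.landmark_of(camera, name): "xy" ([column, row] in pixels: a listed point, or the origin of a listed thing).
The state is a dict: "clock": time; "qpos": joint angles; "qd": joint speeds; "joint_torque": joint torques, N m; "tool_pos": TCP position; "ee_rot": TCP orientation; "contact_force": force on the tool from outside, world axes, zero at the start; "ft_torque": the same for the moment, N m; "finger_gap": finger opening in mm; "finger_force": force on a finger pad.
Only numpy, scipy, OpenCV 4.12 (cv2) and the standard library are available. Lean on these libraries where they do the work, as an engineer would, in place of code of your own. Each camera call takes 0.05 s, during which the arm holds its last target. There are 200 camera calls.

## Task

Fit the loose crank on the square boss of the stand's wheel, let go of the hub, and wind the wheel with the crank (best by its knob) anticlockwise seen from above through a full turn, nearly to its stop, which slides the keeper frame off the slices' feet. Then lift out the largest of the three brain slices and stand it upright on its foot in the middle of the round cork mat; leave the crank on the boss, the wheel wound, the other two slices in the stand and the other models where they are.

Things in the scene. Friction and masses are not known exactly. Their poses are not given: they have to be found in the camera images.
- stand: Fixed plywood stand, 150 (own x) x 330 (y) x 12 mm. Origin: centre of underside. Wheel axis at y = -95 mm; the slices stand at y = +15, +71, +127 mm (order varies) on its top, faces across y. An aluminium keeper frame has lips over their feet's end tabs; it slides along +y 3.5 mm per rad of the wheel, and at the stop the lips are clear of the tabs.
- boss (a point): Wheel's axis, on top of its disc, 30 mm above the board. The wheel is a level plywood disc 110 mm across, 10 mm thick; on it a square wooden boss 24 x 24 mm, 26 mm high, with a round dome on top (38 mm above this point in all). x and y axes are square to the boss's sides and turn with the wheel; z up.
- wheel (a joint): Turn of the wheel in rad, growing anticlockwise seen from above; starts between 0 and 0.3, stop at 6.85. Stays where it is left (friction about 0.1 N m).
- crank: Loose plywood crank lying flat, 0.18 kg: square hub 46 x 46 x 30 mm high with a 28 mm square hole right through; arm 22 mm wide, 12 mm thick along own +x, with a knob standing up from it 60 mm from the hub's centre. Origin: centre of the hub's underside. Fits the boss in any of four directions, 2 mm play all round, 0.18 rad in turn; seated, it rests on the disc and the dome shows above the hub.
- crank_knob (a point): Mid-height of the crank's white nylon knob, on its axis, 33 mm above the crank's underside. The knob is an upright cylinder 22 mm across, 38 mm high (14 to 52 mm above the crank's underside) and spins freely on its axis, so a hand can wind it without turning itself.
- slice_large: Largest of three upright brain slices, all of pale pink plastic: 96 mm high with its foot, 84 mm wide, 16 mm thick, 0.12 kg; its top has two round lobes with an 8 mm dip between them at the middle. Foot under it 80 x 36 x 8 mm thick, plus a tab 14 mm wide, 12 mm long at each end. Origin: centre of the foot's underside; own x along its width, y through its thickness, z up.
- slice_medium: The middle-sized brain slice: 80 mm high, 68 mm wide, 16 mm thick. Foot under it 80 x 36 x 8 mm thick, plus a tab 14 mm wide, 12 mm long at each end. Origin: centre of the foot's underside; own x along its width, y through its thickness, z up.
- slice_small: The smallest brain slice: 64 mm high, 54 mm wide, 16 mm thick. Foot under it 80 x 36 x 8 mm thick, plus a tab 14 mm wide, 12 mm long at each end. Origin: centre of the foot's underside; own x along its width, y through its thickness, z up.
- mat: Round cork mat, 144 mm across, 5 mm thick, fixed on the board to one side of the stand (the crank lies on the other side; which is which varies). Origin: centre of its underside.
- stomach: Bystander: green plastic stomach half lying flat, about 125 x 80 x 36 mm high. Origin near its middle, on the board.
- ossicles: Bystander: white nylon ear ossicles on a black base 70 x 50 x 12 mm, 53 mm high in all. Origin: centre of its underside.
- trachea: Bystander: ribbed beige trachea segment lying flat, 100 mm long, 27 mm across. Origin: centre of its underside, own x along it.

How it is judged:
By the outcome, as a careful person would: the job done as asked, in the order asked, and still so for the second after the job is handed in, with the robot touching nothing.
It also fails if it takes over 72 s, if anything falls off the work surface, if the arm or the gripper's body presses on something with over 40 N, if the wrist force passes 120 N, or if a joint passes its speed limit or range.

## Working session

There is one attempt and no reset: what is moved stays moved. The work goes in short steps, Python scripts to look and compute and a shell command to move; the robot and the scene stay as the last step left them, time stands still between calls to the robot, and variables do not carry over. Pictures are saved under pics/ and viewed, at most 10 in all, crops included, and the job is handed in when it is done.

```bash
mkdir -p pics; cat > h.py <<'E'
import numpy as np, cv2
from station import status, viewer, ticket, finder, ctrl
from scipy.spatial.transform import Rotation as R
def T(cam):
    p=viewer.camera_params(cam)
    if 'T' in p: return p,np.array(p['T'])
    s=status.state(); M=np.eye(4); M[:3,:3]=R.from_euler('xyz',s['ee_rot']).as_matrix(); M[:3,3]=s['tool_pos']
    return p,M@np.array(p['mount'])
def ray(cam,xy,z):
    p,M=T(cam); d=M[:3,:3]@np.array([(xy[0]-p['cx'])/p['fx'],(xy[1]-p['cy'])/p['fy'],1]); o=M[:3,3]
    return o+d*(z-o[2])/d[2]
def cloud(cam,depth):
    p,M=T(cam); v,u=np.mgrid[:depth.shape[0],:depth.shape[1]]
    P=np.stack([(u-p['cx'])/p['fx']*depth,(v-p['cy'])/p['fy']*depth,depth],-1)
    return P@M[:3,:3].T+M[:3,3]
E
python3 - <<'E'
from h import *
s=status.state(); print({k:np.round(v,3).tolist() for k,v in s.items()}, ctrl.grasp_offset)
for c in ['top','scene']:
    im,d=viewer.snapshot(c); cv2.imwrite(f'pics/{c}.png',im); np.save(f'{c}.npy',d)
    C=cloud(c,d)
    for n in ['stand','boss','crank','crank_knob','slice_large','slice_medium','slice_small','mat','stomach','ossicles','trachea']:
        r=finder.landmark_of(c,n)[:2]
        for q in r:
            u,v=np.round(q['xy']).astype(int); 
            print(c,n,round(q['score'],2),(u,v),C[v,u].round() if 0<=v<400 and 0<=u<640 else '', ray(c,q['xy'],0).round())
E
```

```text
{'clock': 0.0, 'qpos': [1.442, 0.508, -0.238, 1.501, 0.126, 1.149, -0.155], 'qd': [0.001, 0.001, 0.0, 0.001, 0.0, 0.001, 0.002], 'joint_torque': [0.001, -62.06, -2.187, -24.966, 0.013, 0.012, -0.0], 'tool_pos': [145.194, -607.37, 230.418], 'ee_rot': [-3.14, 0.0, 0.235], 'contact_force': [1.369, -0.248, -0.205], 'ft_torque': [0.012, 0.001, 0.023], 'finger_force': 0.0, 'finger_gap': 85.55} -18.700000000000003
top stand 0.98 (np.int64(323), np.int64(235)) [524.   0.  76.] [522.  -0.   0.]
top boss 0.55 (np.int64(367), np.int64(230)) [ 538. -108.   65.] [ 536. -115.    0.]
top crank 0.55 (np.int64(463), np.int64(273)) [ 430. -366.    0.] [ 430. -365.    0.]
top crank_knob 0.76 (np.int64(463), np.int64(249)) [ 496. -348.   53.] [ 493. -366.    0.]
top slice_large 0.93 (np.int64(301), np.int64(236)) [519.  56.  40.] [518.  57.   0.]
top slice_large 0.25 (np.int64(187), np.int64(170)) [682. 353.  37.] [686. 366.   0.]
top slice_medium 0.74 (np.int64(279), np.int64(241)) [506. 110.  49.] [502. 116.   0.]
top slice_small 0.78 (np.int64(322), np.int64(231)) [534.   3.  75.] [531.   4.   0.]
to
[... 1187 characters left out ...]
16.   0.]
scene slice_small 0.71 (np.int64(243), np.int64(128)) [ 499. -350.   39.] [ 465. -382.   -0.]
scene slice_small 0.68 (np.int64(352), np.int64(192)) [527.  17.  21.] [512.  11.   0.]
scene mat 0.62 (np.int64(487), np.int64(231)) [450. 345.   5.] [447. 345.   0.]
scene mat 0.19 (np.int64(342), np.int64(194)) [547.  -0.  22.] [530.  -8.   0.]
scene stomach 0.72 (np.int64(209), np.int64(179)) [ 687. -312.   26.] [ 671. -333.    0.]
scene ossicles 0.76 (np.int64(453), np.int64(310)) [690. 355.  12.] [683. 355.   0.]
scene trachea 0.72 (np.int64(211), np.int64(180)) [ 683. -309.   21.] [ 670. -327.    0.]
scene trachea 0.58 (np.int64(323), np.int64(286)) [790.  98.  21.] [781.  91.   0.]
```

View pics/top.png

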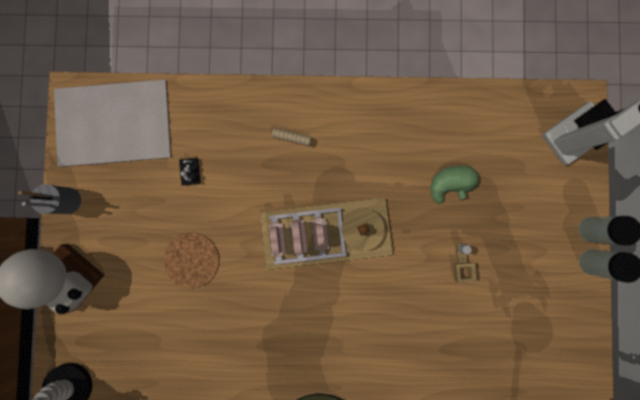

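View pics/scene.png

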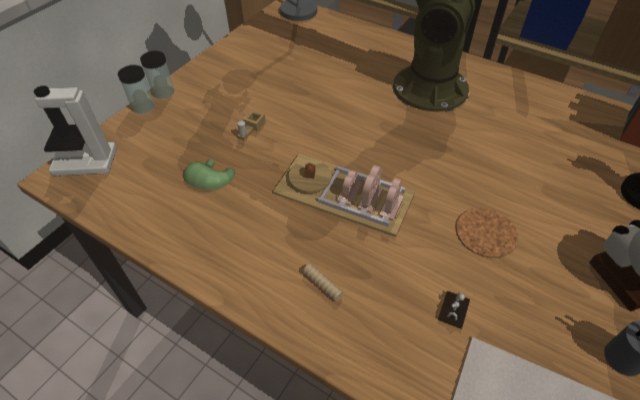

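The top view shows the stand at (327,235), with the slices running medium, large, small from left to right and the boss at (365,230). The crank is at (467,272) with its knob at (464,249), the mat at (191,260) and the stomach at (456,183). The scene view agrees. Next I move closer to the crank.

```bash
python3 -c "
from h import *
print(viewer.camera_params('wrist'))"
python3 -m creep '[[[31,27,8,0,0,0,1],[31,27,8,0,0,0,1],[31,27,8,0,0,0,1],[31,27,8,0,0,0,1],[31,27,0,0,0,0,1],[31,27,0,0,0,0,1],[31,27,0,0,0,0,1],[31,27,0,0,0,0,1]]]'
```

```text
{'fx': 323.2294326774897, 'fy': 323.2294326774897, 'cx': 322.034499417594, 'cy': 196.54929992865164, 'mount': array([[ 2.40919153e-04, -9.62357889e-01, -2.71785276e-01,
         6.92865657e+01],
       [ 9.99999952e-01,  2.84832033e-04, -1.22122924e-04,
         6.81487175e-01],
       [ 1.94939111e-04, -2.71785234e-01,  9.62357911e-01,
        -1.42864376e+02],
       [ 0.00000000e+00,  0.00000000e+00,  0.00000000e+00,
         1.00000000e+00]])}
clock: 1.87
tool_pos: [393.9, -390.9, 263.5]
ee_rot: [3.141, -0.0, 0.235]
contact_force: [-0.3, -0.2, -0.1]
finger_gap: 85.6
finger_force: 0.0
```

```bash
cat >> h.py <<'E'
def rect(P,zlo,zhi,c,r):
    m=(P[...,2]>zlo)&(P[...,2]<zhi)&(np.hypot(P[...,0]-c[0],P[...,1]-c[1])<r)
    q=P[m][:,:2].astype(np.float32); return len(q),cv2.minAreaRect(q) if len(q)>5 else None,np.median(P[m],0) if len(q) else None
E
python3 - <<'E'
from h import *
im,d=viewer.snapshot('wrist'); cv2.imwrite('pics/w1.png',im); C=cloud('wrist',d)
for n in ['crank','crank_knob']:
    for q in finder.landmark_of('wrist',n)[:2]: print(n,q,ray('wrist',q['xy'],33 if 'knob' in n else 0).round(1))
print(rect(C,24,36,(430,-366),45)); print(rect(C,45,60,(490,-350),35)); print(rect(C,6,60,(440,-366),100))
E
```

```text
crank {'xy': [309.0, 127.4], 'score': 0.8} [ 438.4 -359.5    0. ]
crank_knob {'xy': [316.7, 70.1], 'score': 0.65} [ 498.1 -358.4   33. ]
(1050, ((444.3116149902344, -355.62060546875), (45.94929504394531, 46.06707000732422), 5.841347694396973), array([ 444.32428798, -355.82694167,   30.65308081]))
(372, ((503.7099609375, -349.8889465332031), (20.679218292236328, 21.12860679626465), 51.80946731567383), array([ 503.58554403, -349.87754621,   53.09426588]))
(2045, ((469.0505065917969, -353.0896911621094), (95.6853256225586, 46.06707000732422), 5.841347694396973), array([ 464.27654835, -352.06315413,   30.41613709]))
```

View pics/w1.png

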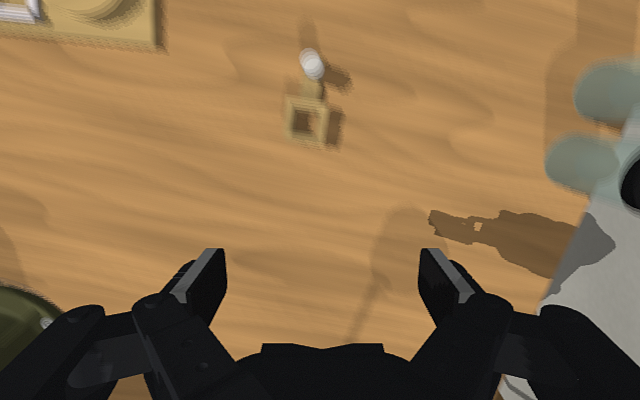

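```bash
python3 -m creep '[[[17,12,-30,0,0,-0.07,1],[17,12,-40,0,0,-0.065,1],[16.4,11.3,-40,0,0,0,1],[0,0,-40,0,0,0,1],[0,0,-40,0,0,0,1],[0,0,-30,0,0,0,1],[0,0,-10,0,0,0,1],[0,0,0,0,0,0,1]]]'
```

```text
clock: 2.68
tool_pos: [438.7, -358.8, 36.5]
ee_rot: [-3.139, 0.004, 0.099]
contact_force: [-0.4, 0.2, 1.5]
finger_gap: 85.2
finger_force: 0.0
```

```bash
python3 -m creep '[[[5.6,3.2,0,0,0,0,1],[0,0,-20,0,0,0,1],[0,0,-14.5,0,0,0,1],[0,0,0,0,0,0,1]]]'
```

```text
clock: 3.02
tool_pos: [446.9, -355.8, 4.7]
ee_rot: [3.141, -0.001, 0.1]
contact_force: [-1.4, -0.4, 1.0]
finger_gap: 85.8
finger_force: 0.0
```

```bash
python3 -m creep '[[[-2.5,0,-2,0,0,0,1],[0,0,0,0,0,0,0],[0,0,0,0,0,0,0],[0,0,0,0,0,0,0],[0,0,0,0,0,0,0],[0,0,0,0,0,0,0],[0,0,0,0,0,0,0],[0,0,0,0,0,0,0]]]'
```

```text
clock: 3.68
tool_pos: [444.6, -356.6, 3.9]
ee_rot: [3.139, -0.002, 0.099]
contact_force: [-0.7, -0.4, 8.7]
finger_gap: 45.0
finger_force: 62.3
```

```bash
python3 -m creep '[[[0,0,20,0,0,0,0],[0,0,36,0,0,0,0],[0,15,36,0,0,0,0],[-3,30,30,0,0,0,0],[-3,36,20,0,0,0,0],[-3,38,10,0,0,0,0],[-3,38,10,0,0,0,0],[-3,38,0,0,0,0,0]]]'; python3 -m creep '[[[0,30,0,0,0,0,0],[0,20,0,0,0,0,0],[0,0,0,0,0,0,0],[0,0,0,0,0,0,0]]]'
cat > look.py <<'E'
from h import *
im,d=viewer.snapshot('wrist'); cv2.imwrite('pics/w2.png',im); C=cloud('wrist',d); np.save('w2.npy',C)
print(status.state()['tool_pos'],status.state()['ee_rot'])
for n in ['boss','crank','crank_knob','stand']:
    for q in finder.landmark_of('wrist',n)[:2]: print(n,q,ray('wrist',q['xy'],30).round(1))
print(rect(C,52,62,(540,-105),25)); print(rect(C,25,36,(540,-105),70)); print(rect(C,62,72,(540,-105),25))
E
python3 look.py
```

```text
clock: 4.35
tool_pos: [429.2, -159.8, 165.9]
ee_rot: [3.14, -0.003, 0.099]
contact_force: [1.8, 0.6, -2.0]
finger_gap: 45.0
finger_force: 62.2
clock: 4.68
tool_pos: [428.8, -110.1, 164.2]
ee_rot: [3.141, -0.0, 0.103]
contact_force: [0.6, -0.4, -2.3]
finger_gap: 45.5
finger_force: 62.1
[ 428.82163391 -111.31407557  164.01647303] [ 3.14106269e+00 -1.24229491e-04  1.00597343e-01]
boss {'xy': [324.0, 51.8], 'score': 0.86} [ 538.5 -103.3   30. ]
crank {'xy': [322.1, 272.1], 'score': 0.63} [ 345.8 -121.2   30. ]
crank_knob {'xy': [321.8, 165.1], 'score': 0.66} [ 448.2 -110.9   30. ]
stand {'xy': [213.6, 59.6], 'score': 0.92} [524.1 -17.1  30. ]
(509, ((540.0587768554688, -103.59681701660156), (24.309810638427734, 24.07149887084961), 24.408954620361328), array([ 536.06714752, -104.0155648 ,   56.82113485]))
(12775, ((530.7694091796875, -104.5706787109375), (89.24871063232422, 109.15870666503906), 5.687404632568359), array([ 534.88692314, -104.77121562,   30.12301917]))
(760, ((539.7445678710938, -103.6955337524414), (20.629030227661133, 20.662912368774414), 61.09394836425781), array([ 539.37814448, -103.62825891,   65.56471364]))
```

View pics/w2.png

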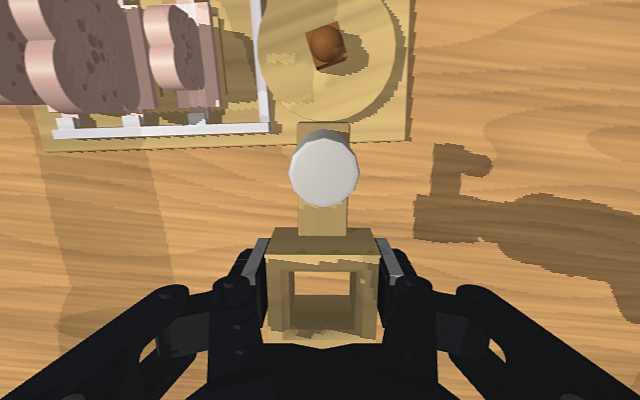

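```bash
python3 - <<'E'
from h import *
C=np.load('w2.npy'); im=cv2.imread('pics/w2.png')
print(rect(C,206,218,(488,-105),30))
m=np.zeros(C.shape[:2],bool); m[225:345,260:385]=1
b=im.astype(int); col=(b[...,2]-b[...,0]>30)
P=np.where((m&col)[...,None],C,0)
print(rect(P,183,197,(428,-110),40))
# stand yaw: keeper frame etc.
print(rect(C,9,15,(530,-100),140))
E
```

```text
(3904, ((478.54217529296875, -107.4279556274414), (21.216793060302734, 21.15138053894043), 49.98605728149414), array([ 479.25837281, -107.31904499,  212.19729626]))
(7435, ((420.59661865234375, -112.6256103515625), (43.67564392089844, 47.172508239746094), 5.3617119789123535), array([ 424.91528001, -112.25141229,  189.88383166]))
(11547, ((519.9853515625, -69.61672973632812), (119.4298095703125, 213.14938354492188), 7.654076099395752), array([499.23293134, -44.06149872,  12.09647042]))
```

```bash
python3 -m creep '[[[0,0,0,0,0,0.109,0],[0,0,0,0,0,0.109,0],[0,0,0,0,0,0.108,0],[0,0,0,0,0,0,0],[0,0,0,0,0,0,0],[0,0,0,0,0,0,0]]]'
cat > look3.py <<'E'
from h import *
import sys
s=status.state(); M=T('wrist'); im,d=viewer.snapshot('wrist'); cv2.imwrite(f'pics/{sys.argv[1]}.png',im); C=cloud('wrist',d); np.save('w3.npy',C)
s2=status.state(); print(s['tool_pos'],s2['tool_pos'],s2['ee_rot'])
z=s2['tool_pos'][2]-4
k=rect(C,z+46,z+58,(480,-90),60); print('knob',k)
print('boss',rect(C,52,62,(540,-105),25)); print('dome',rect(C,62,72,(540,-105),25))
b=im.astype(int); m=(b[...,2]-b[...,0]>30); m[:200]=0; m[:,:250]=0; m[:,395:]=0
print('hub',rect(np.where(m[...,None],C,0),z+24,z+37,(428,-110),50))
E
python3 look3.py w3
```

```text
clock: 5.43
tool_pos: [428.8, -111.7, 163.6]
ee_rot: [-3.141, 0.0, 0.421]
contact_force: [0.7, -1.4, -2.5]
finger_gap: 45.2
finger_force: 62.2
[ 428.7815191  -111.71522238  163.63556051] [ 428.83169777 -111.56197943  163.6764308 ] [-3.14151891e+00  1.19573851e-04  4.22114726e-01]
knob (5346, ((444.9862976074219, -101.74777221679688), (66.09921264648438, 64.91041564941406), 61.8921012878418), array([472.16597774, -92.0170197 , 211.90316885]))
boss (496, ((540.1221313476562, -101.75633239746094), (24.241060256958008, 24.189199447631836), 24.416189193725586), array([535.84912123, -99.04094069,  57.01546003]))
dome (762, ((539.8162841796875, -101.7253646850586), (20.600004196166992, 20.23967933654785), 27.196802139282227), array([ 539.46374409, -101.44789684,   65.83132677]))
hub (7301, ((420.62646484375, -116.26194763183594), (45.82120132446289, 47.48243713378906), 24.404163360595703), array([ 424.73291508, -114.90361569,  189.60408719]))
```

```bash
python3 - <<'E'
from h import *
C=np.load('w3.npy')
for r in (14,18,22,28): print(rect(C,206,216,(473,-92),r)[:2])
E
```

```text
(3897, ((474.7227478027344, -92.26115417480469), (21.020418167114258, 21.198623657226562), 40.052001953125))
(3897, ((474.7227478027344, -92.26115417480469), (21.020418167114258, 21.198623657226562), 40.052001953125))
(3897, ((474.7227478027344, -92.26115417480469), (21.020418167114258, 21.198623657226562), 40.052001953125))
(3897, ((474.7227478027344, -92.26115417480469), (21.020418167114258, 21.198623657226562), 40.052001953125))
```

```bash
python3 -m creep '[[[20,2.5,0,0,0,0,0],[30,3.7,0,0,0,0,0],[30,3.7,0,0,0,0,0],[25,3,-20,0,0,0,0],[14.8,2,-30,0,0,0,0],[0,0,-26,0,0,0,0],[0,0,0,0,0,0,0],[0,0,0,0,0,0,0]]]'
```

```text
clock: 6.15
tool_pos: [547.4, -96.1, 86.7]
ee_rot: [-3.14, 0.004, 0.425]
contact_force: [-1.1, 0.0, -1.2]
finger_gap: 45.3
finger_force: 62.1
```

```bash
python3 -m creep '[[[1.2,-0.6,-6,0,0,0,0],[0,0,-6,0,0,0,0],[0,0,-6,0,0,0,0],[0,0,-4,0,0,0,0],[0,0,0,0,0,0,0],[0,0,0,0,0,0,0]]]'
```

```text
clock: 6.65
tool_pos: [549.8, -97.0, 65.8]
ee_rot: [-3.142, 0.0, 0.426]
contact_force: [0.3, -0.1, -2.0]
finger_gap: 45.5
finger_force: 62.2
```

```bash
python3 -m creep '[[[-1,0.2,-2,0,0,0,0],[0,0,-3,0,0,0,0],[0,0,-3,0,0,0,0],[0,0,-3,0,0,0,0],[0,0,-2,0,0,0,0],[0,0,0,0,0,0,0]]]'
```

```text
clock: 7.15
tool_pos: [548.6, -96.6, 52.2]
ee_rot: [-3.141, 0.001, 0.426]
contact_force: [0.6, 0.8, -3.1]
finger_gap: 45.0
finger_force: 62.2
```

```bash
python3 -m creep '[[[0,0,-5,0,0,0,0],[0,0,-5,0,0,0,0],[0,0,-4,0,0,0,0],[0,0,-2,0,0,0,0],[0,0,-1,0,0,0,0],[0,0,0,0,0,0,0]]]'
```

```text
clock: 7.65
tool_pos: [548.7, -96.6, 35.4]
ee_rot: [-3.141, 0.0, 0.426]
contact_force: [0.8, -0.1, -1.9]
finger_gap: 45.2
finger_force: 62.2
```

```bash
python3 -m creep '[[[0,0,-1,0,0,0,1],[0,0,0,0,0,0,1],[0,0,0,0,0,0,1],[0,0,0,0,0,0,1],[0,0,15,0,0,0,1],[0,0,35,0,0,0,1],[0,0,40,0,0,0,1],[-30,-15,30,0,0,0,1]]]'; python3 -m creep '[[[-25,-10,10,0,0,0,1],[0,0,0,0,0,0,1],[0,0,0,0,0,0,1],[0,0,0,0,0,0,1]]]'
cat > look4.py <<'E'
from h import *
import sys
s=status.state(); im,d=viewer.snapshot('wrist'); cv2.imwrite(f'pics/{sys.argv[1]}.png',im); C=cloud('wrist',d); np.save('w4.npy',C)
print(s['tool_pos'],s['ee_rot'],status.state()['tool_pos'])
for n in ['boss','crank_knob']:
    for q in finder.landmark_of('wrist',n)[:1]: print(n,q,ray('wrist',q['xy'],63 if 'k' in n else 30).round(1))
h=rect(C,56,64,(540,-102),34); print('hub',h); print('dome',rect(C,64,72,(540,-102),18)); k=rect(C,77,88,(540,-102),85); print('knob',k)
if k[1]: print('angle',np.arctan2(k[1][0][1]+102,k[1][0][0]-540))
E
python3 look4.py w4
```

```text
clock: 8.32
tool_pos: [526.3, -107.2, 155.8]
ee_rot: [3.141, -0.008, 0.431]
contact_force: [1.5, -0.6, 2.2]
finger_gap: 85.5
finger_force: 0.0
clock: 8.65
tool_pos: [496.5, -120.5, 162.7]
ee_rot: [3.141, -0.001, 0.426]
contact_force: [0.0, 0.3, -0.4]
finger_gap: 85.6
finger_force: 0.0
[ 496.5230994  -120.49187561  162.65302483] [ 3.14120073e+00 -8.38413057e-04  4.25549781e-01] [ 496.66617991 -120.14154261  162.23271248]
boss {'xy': [320.5, 132.7], 'score': 0.73} [539.3 -99.9  30. ]
crank_knob {'xy': [322.0, 48.1], 'score': 0.71} [594.2 -76.1  63. ]
hub (2862, ((539.7470092773438, -101.3947525024414), (46.10660171508789, 46.01792526245117), 23.973949432373047), array([ 541.12830348, -100.86700114,   59.57363518]))
dome (432, ((540.3963623046875, -101.79847717285156), (17.507587432861328, 17.660249710083008), 23.9672908782959), array([ 540.46354938, -101.44664662,   66.02032467]))
knob (975, ((594.6119995117188, -77.22431182861328), (21.181425094604492, 21.066818237304688), 9.588541030883789), array([594.34709575, -77.32541512,  81.66244824]))
angle 0.42589961569872187
```

View pics/w4.png

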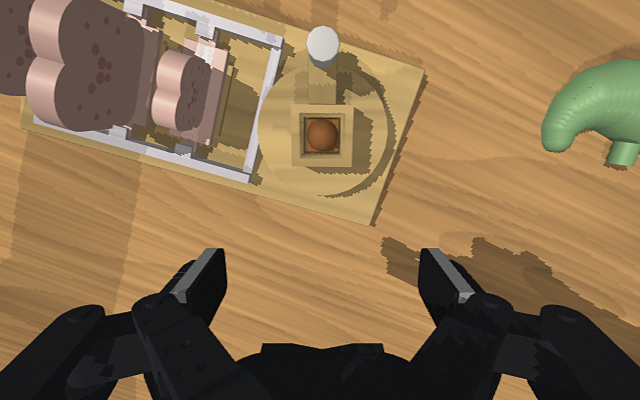

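```bash
python3 -m creep '[[[20,9,0,0,0,0,0.5],[30,13,0,0,0,0,0.5],[30,13,-5,0,0,0,0.5],[18,8,-10,0,0,0,0.5],[0,0,-25,0,0,0,0.5],[0,0,-20,0,0,0,0.5],[0,0,0,0,0,0,0.5],[0,0,0,0,0,0,0.5]]]'
python3 - <<'E'
from h import *
C=np.load('w4.npy')
# keeper frame: bright, low saturation on stand
im=cv2.imread('pics/w4.png'); hsv=cv2.cvtColor(im,cv2.COLOR_BGR2HSV)
m=(hsv[...,1]<45)&(hsv[...,2]>130); m[230:]=0
P=C[m]; P=P[(P[:,2]>10)&(P[:,2]<50)&(P[:,0]<640)]; print(len(P),np.percentile(P[:,2],[1,10,50,90,99]))
print(cv2.minAreaRect(P[:,:2].astype(np.float32)))
E
```

```text
clock: 9.47
tool_pos: [593.5, -76.9, 101.0]
ee_rot: [-3.139, 0.003, 0.427]
contact_force: [-0.2, 0.7, 0.0]
finger_gap: 42.9
finger_force: 0.0
5304 [11.71684137 18.704113   25.5449999  26.67965846 27.55573952]
((525.1078491210938, 36.81421661376953), (134.93685913085938, 220.3441925048828), 9.054585456848145)
```

```bash
python3 -m creep '[[[1,-0.3,-20,0,0,0,0.5],[0,0,-20,0,0,0,0.5],[0,0,-11,0,0,0,0.5],[0,0,0,0,0,0,0.5],[0,0,0,0,0,0,0],[0,0,0,0,0,0,0],[0,0,0,0,0,0,0],[0,0,0,0,0,0,0]]]'
python3 - <<'E'
import numpy as np
c=np.array([540,-101.7]);a0=.426;r=60
for k0 in range(4):
    print([ (np.round(r*np.array([np.cos(a0+(i+1)*.2)-np.cos(a0+i*.2),np.sin(a0+(i+1)*.2)-np.sin(a0+i*.2)]),1)).tolist() for i in range(k0*8,k0*8+8)], np.round(c+r*np.array([np.cos(a0+(k0*8+8)*.2),np.sin(a0+(k0*8+8)*.2)]),1))
E
```

```text
clock: 10.13
tool_pos: [596.0, -77.8, 52.9]
ee_rot: [3.14, -0.002, 0.426]
contact_force: [-0.2, 0.1, 4.2]
finger_gap: 20.6
finger_force: 58.8
[[-6.0, 10.4], [-8.0, 9.0], [-9.6, 7.2], [-10.8, 5.2], [-11.6, 2.9], [-12.0, 0.5], [-11.8, -1.9], [-11.2, -4.2]] [513.6 -47.8]
[[-10.2, -6.3], [-8.7, -8.2], [-6.9, -9.8], [-4.8, -11.0], [-2.6, -11.7], [-0.2, -12.0], [2.2, -11.8], [4.5, -11.1]] [ 486.9 -129.6]
[[6.6, -10.0], [8.5, -8.5], [10.0, -6.6], [11.1, -4.5], [11.8, -2.2], [12.0, 0.2], [11.7, 2.5], [11.0, 4.8]] [ 569.5 -154. ]
[[9.8, 6.9], [8.2, 8.7], [6.3, 10.2], [4.2, 11.2], [1.9, 11.8], [-0.5, 12.0], [-2.9, 11.6], [-5.1, 10.8]] [591.4 -70.7]
```

```bash
python3 -m creep '[[[-6,10.4,0,0,0,0,0],[-8,9,0,0,0,0,0],[-9.6,7.2,0,0,0,0,0],[-10.8,5.2,0,0,0,0,0],[-11.6,2.9,0,0,0,0,0],[-12,0.5,0,0,0,0,0],[-11.8,-1.9,0,0,0,0,0],[-11.2,-4.2,0,0,0,0,0]]]'
```

```text
clock: 10.8
tool_pos: [514.9, -46.6, 52.8]
ee_rot: [3.141, -0.004, 0.428]
contact_force: [2.6, 0.3, 6.5]
finger_gap: 20.2
finger_force: 59.0
```

```bash
python3 -m creep '[[[-10.2,-6.3,0,0,0,0,0],[-8.7,-8.2,0,0,0,0,0],[-6.9,-9.8,0,0,0,0,0],[-4.8,-11,0,0,0,0,0],[-2.6,-11.7,0,0,0,0,0],[-0.2,-12,0,0,0,0,0],[2.2,-11.8,0,0,0,0,0],[4.5,-11.1,0,0,0,0,0]]]'
```

```text
clock: 11.47
tool_pos: [487.8, -129.6, 52.8]
ee_rot: [3.141, -0.002, 0.427]
contact_force: [1.5, 3.7, 7.8]
finger_gap: 20.1
finger_force: 59.2
```

```bash
python3 -m creep '[[[6.6,-10,0,0,0,0,0],[8.5,-8.5,0,0,0,0,0],[10,-6.6,0,0,0,0,0],[11.1,-4.5,0,0,0,0,0],[11.8,-2.2,0,0,0,0,0],[12,0.2,0,0,0,0,0],[11.7,2.5,0,0,0,0,0],[11,4.8,0,0,0,0,0]]]'
```

```text
clock: 12.13
tool_pos: [570.2, -153.6, 52.7]
ee_rot: [-3.141, -0.0, 0.426]
contact_force: [-4.0, 2.5, 10.6]
finger_gap: 20.0
finger_force: 59.7
```

```bash
python3 -m creep '[[[9.8,6.9,0.5,0,0,0,0],[8.2,8.7,0,0,0,0,0],[6.3,10.2,0,0,0,0,0],[4.2,11.2,0,0,0,0,0],[1.9,11.8,0,0,0,0,0],[-0.5,12,0,0,0,0,0],[0,0,0,0,0,0,0]]]'
```

```text
clock: 12.72
tool_pos: [600.2, -90.3, 52.9]
ee_rot: [-3.141, -0.002, 0.429]
contact_force: [0.1, 2.0, 5.7]
finger_gap: 20.5
finger_force: 58.9
```

```bash
python3 -m creep '[[[-1.4,5.9,0,0,0,0,0],[-2,5.8,0,0,0,0,0],[-2.6,5.5,0,0,0,0,0],[-3.1,5.2,0,0,0,0,0],[0,0,0,0,0,0,0],[0,0,0,0,0,0,0]]]'
```

```text
clock: 13.22
tool_pos: [591.7, -69.8, 52.9]
ee_rot: [-3.141, -0.003, 0.427]
contact_force: [1.4, 3.1, 7.3]
finger_gap: 20.3
finger_force: 59.1
```

```bash
python3 -m creep '[[[-1.7,2.5,0,0,0,0,0],[-1.8,2.4,0,0,0,0,0],[0,0,0,0,0,0,0]]]'; python3 -m creep '[[[-1.9,2.3,0,0,0,0,0],[0,0,0,0,0,0,0]]]'
```

```text
clock: 13.47
tool_pos: [588.7, -65.4, 52.9]
ee_rot: [3.141, -0.004, 0.427]
contact_force: [3.3, 1.8, 6.0]
finger_gap: 20.5
finger_force: 59.0
clock: 13.63
tool_pos: [586.9, -63.1, 52.9]
ee_rot: [3.142, -0.004, 0.427]
contact_force: [3.7, 2.5, 5.8]
finger_gap: 20.4
finger_force: 59.0
```

```bash
python3 -m creep '[[[-2,2.2,0,0,0,0,0],[0,0,0,0,0,0,0]]]'; python3 -m creep '[[[-2.1,2.1,0,0,0,0,0],[0,0,0,0,0,0,0]]]'; python3 -m creep '[[[-2.1,2,0,0,0,0,0],[0,0,0,0,0,0,0]]]'
```

```text
clock: 13.8
tool_pos: [584.9, -60.8, 52.9]
ee_rot: [3.142, -0.004, 0.427]
contact_force: [3.8, 3.1, 5.8]
finger_gap: 20.4
finger_force: 59.0
clock: 13.97
tool_pos: [582.8, -58.6, 52.9]
ee_rot: [-3.141, -0.004, 0.427]
contact_force: [3.9, 3.3, 5.2]
finger_gap: 20.3
finger_force: 59.1
clock: 14.13
tool_pos: [580.6, -56.5, 52.9]
ee_rot: [-3.141, -0.004, 0.427]
contact_force: [3.6, 3.1, 5.6]
finger_gap: 20.8
finger_force: 59.1
```

```bash
python3 -m creep '[[[-1.4,1.2,0,0,0,0,0],[0,0,0,0,0,0,0]]]'; python3 -m creep '[[[-1.4,1.2,0,0,0,0,0],[0,0,0,0,0,0,0]]]'; python3 -m creep '[[[-1.4,1.2,0,0,0,0,0],[0,0,0,0,0,0,0]]]'
```

```text
clock: 14.3
tool_pos: [579.3, -55.4, 52.9]
ee_rot: [-3.141, -0.004, 0.427]
contact_force: [3.8, 3.1, 5.4]
finger_gap: 20.3
finger_force: 59.1
clock: 14.47
tool_pos: [578.3, -54.4, 52.9]
ee_rot: [3.141, -0.005, 0.427]
contact_force: [4.4, 2.7, 3.6]
finger_gap: 20.2
finger_force: 58.9
clock: 14.63
tool_pos: [577.3, -53.5, 52.9]
ee_rot: [3.141, -0.005, 0.427]
contact_force: [6.9, 2.4, 3.2]
finger_gap: 20.3
finger_force: 58.8
```

```bash
python3 -m creep '[[[0.4,-0.3,0,0,0,0,0.5],[0,0,0,0,0,0,0.5],[0,0,0,0,0,0,0.5],[0,0,20,0,0,0,0.5],[0,0,36,0,0,0,0.5],[-10,0,36,0,0,0,0.5],[-25,10,25,0,0,-0.1,0.5],[-25,25,20,0,0,-0.1,0.5]]]'; python3 -m creep '[[[-25,30,20,0,0,-0.1,0.5],[-25,30,0,0,0,0,0.5],[-20,20,0,0,0,0,0.5],[0,0,0,0,0,0,0.5],[0,0,0,0,0,0,0.5],[0,0,0,0,0,0,0.5]]]'
cat > look5.py <<'E'
from h import *
import sys
s=status.state(); im,d=viewer.snapshot('wrist'); cv2.imwrite(f'pics/{sys.argv[1]}.png',im); C=cloud('wrist',d); np.save('w5.npy',C)
print(s['tool_pos'],s['ee_rot'],status.state()['tool_pos'])
print('slice top',rect(C,90,115,(518,63),60)); print('mid',rect(C,60,115,(518,63),28+20))
print('hub',rect(C,56,64,(540,-102),36)[:2],'knob',rect(C,77,88,(540,-102),75)[:2])
hsv=cv2.cvtColor(im,cv2.COLOR_BGR2HSV); m=(hsv[...,1]<45)&(hsv[...,2]>130)
print('frame',rect(np.where(m[...,None],C,0),22,30,(520,40),160)[:2])
E
python3 look5.py w5
```

```text
clock: 15.3
tool_pos: [515.0, -23.2, 190.2]
ee_rot: [3.14, -0.0, 0.216]
contact_force: [0.6, 1.6, 0.8]
finger_gap: 42.6
finger_force: 0.0
clock: 15.8
tool_pos: [446.8, 57.8, 207.8]
ee_rot: [3.141, 0.001, 0.125]
contact_force: [0.3, 0.1, -0.0]
finger_gap: 42.7
finger_force: 0.0
[446.79043458  57.77520158 207.83397554] [3.14100454e+00 5.24798215e-04 1.25424057e-01] [447.13253254  57.44470925 207.70676737]
slice top (3127, ((514.2374877929688, 88.06048583984375), (81.75713348388672, 68.68732452392578), 7.762701034545898), array([518.62956649,  64.52955047, 104.83184633]))
mid (2625, ((514.82421875, 82.2219009399414), (82.20066833496094, 56.95866012573242), 7.762701988220215), array([518.48702021,  62.75221879, 105.79544634]))
hub (2458, ((540.1790771484375, -102.52528381347656), (47.035396575927734, 47.21589279174805), 51.21553039550781)) knob (731, ((577.2014770507812, -55.14877700805664), (20.822269439697266, 21.3054256439209), 7.346017360687256))
frame (4296, ((517.832763671875, 62.597129821777344), (124.4502182006836, 185.06332397460938), 7.769484519958496))
```

View pics/w5.png

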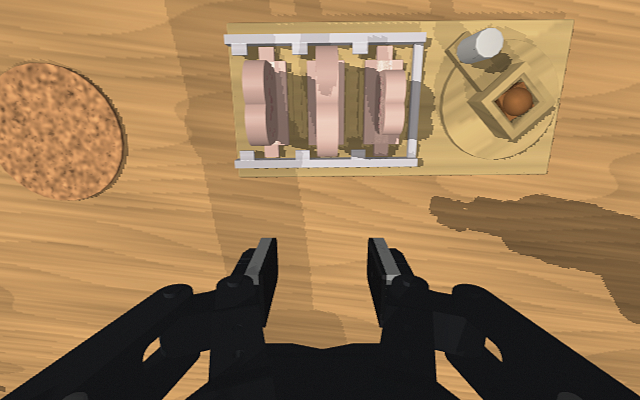

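```bash
python3 - <<'E'
from h import *
C=np.load('w5.npy'); print(rect(C,95,115,(518,63),60)); print(rect(C,70,115,(518,63),44))
print('mat',rect(C,3,8,(455,340),75)[:2])
im,d=viewer.snapshot('top'); D=cloud('top',d); print('top slice',rect(D,95,125,(518,63),60)); 
for c in ['top','wrist']:
    im,d=viewer.snapshot(c)
    for n in ['mat','slice_large']:
        q=finder.landmark_of(c,n)[:1]; print(c,n,[(x['score'],ray(c,x['xy'],0 if n=='mat' else 12).round(1)) for x in q])
hsv=cv2.cvtColor(cv2.imread('pics/top.png'),cv2.COLOR_BGR2HSV); D=cloud('top',np.load('top.npy'))
print('top mat',rect(D,3.0,8,(452,340),85))
E
```

```text
(2337, ((517.8709716796875, 61.971038818359375), (77.26558685302734, 16.012004852294922), 7.754261016845703), array([520.52329216,  62.17611271, 106.24703135]))
(2435, ((517.5900268554688, 61.93278121948242), (82.19856262207031, 16.012004852294922), 7.754261493682861), array([520.5617907 ,  62.14809969, 106.10676215]))
mat (13646, ((450.11505126953125, 334.19244384765625), (127.38004302978516, 141.64401245117188), 82.0327377319336))
top slice (232, ((519.1261596679688, 74.080078125), (63.202022552490234, 75.35657501220703), 74.61727142333984), array([516.33799037,  63.53421593, 105.87126387]))
top mat [(0.67, array([449.1, 338.4,   0. ]))]
top slice_large [(0.57, array([522.8,  63.7,  12. ]))]
wrist mat [(0.7, array([448.7, 344.8,   0. ]))]
wrist slice_large [(0.86, array([516.2,  61.1,  12. ]))]
top mat (1980, ((451.412841796875, 338.8349304199219), (160.4593505859375, 167.06411743164062), 38.654029846191406), array([449.74262992, 343.50076115,   5.40185566]))
```

```bash
python3 -m creep '[[[20,1.2,0,0,0,0.01,0.42],[28,1.7,0,0,0,0,0.42],[22.9,1.5,-20,0,0,0,0.42],[0,0,-30,0,0,0,0.42],[0,0,-20,0,0,0,0.42],[0,0,0,0,0,0,0.42],[0,0,0,0,0,0,0.42]]]'
```

```text
clock: 16.78
tool_pos: [517.1, 62.8, 137.4]
ee_rot: [-3.141, 0.003, 0.136]
contact_force: [0.2, 1.4, -0.2]
finger_gap: 35.9
finger_force: 0.0
```

```bash
python3 -m creep '[[[0.7,-0.8,-20,0,0,0,0.42],[0,0,-24,0,0,0,0.42],[0,0,-20,0,0,0,0.42],[0,0,-8,0,0,0,0.42],[0,0,0,0,0,0,0.42],[0,0,0,0,0,0,0.42]]]'
```

```text
clock: 17.28
tool_pos: [519.1, 62.3, 67.2]
ee_rot: [3.142, -0.001, 0.136]
contact_force: [0.1, -0.5, -0.1]
finger_gap: 36.0
finger_force: 0.0
```

```bash
python3 -m creep '[[[-1.2,-0.3,-1,0,0,0,0],[0,0,0,0,0,0,0],[0,0,0,0,0,0,0],[0,0,0,0,0,0,0],[0,0,0,0,0,0,0],[0,0,0,0,0,0,0],[0,0,3,0,0,0,0],[0,0,0,0,0,0,0]]]'
```

```text
clock: 17.95
tool_pos: [517.4, 61.8, 68.7]
ee_rot: [3.142, -0.001, 0.136]
contact_force: [0.5, -0.1, -0.4]
finger_gap: 15.7
finger_force: 59.3
```

```bash
python3 -m creep '[[[0,0,4,0,0,0,0],[0,0,6,0,0,0,0],[0,0,8,0,0,0,0],[0,0,0,0,0,0,0]]]'
```

```text
clock: 18.28
tool_pos: [518.1, 62.0, 87.6]
ee_rot: [-3.142, -0.002, 0.136]
contact_force: [0.0, -0.3, -0.6]
finger_gap: 15.0
finger_force: 59.3
```

```bash
python3 -m creep '[[[0,0,30,0,0,0,0],[0,0,36,0,0,0,0],[0,0,30,0,0,0,0],[-10,20,0,0,0,0,0],[-18,35,0,0,0,0,0],[-18,36,0,0,0,0,0],[-18,36,0,0,0,0,0],[-18,36,0,0,0,0,0]]]'; python3 -m creep '[[[-18,36,0,0,0,0,0],[-18,36,0,0,0,0,0],[-18,30,0,0,0,0,0],[-8,10,0,0,0,0,0],[0,0,0,0,0,0,0],[0,0,0,0,0,0,0],[0,0,0,0,0,0,0]]]'
cat > look6.py <<'E'
from h import *
import sys
s=status.state(); M=T('wrist'); im,d=viewer.snapshot('wrist'); cv2.imwrite(f'pics/{sys.argv[1]}.png',im); C=cloud('wrist',d); np.save('w6.npy',C)
print(s['tool_pos'],s['ee_rot'],status.state()['tool_pos'])
hsv=cv2.cvtColor(im,cv2.COLOR_BGR2HSV); m=(C[...,2]>3.0)&(C[...,2]<8)&(np.hypot(C[...,0]-450,C[...,1]-338)<95)
q=C[m][:,:2].astype(np.float32); print(len(q),cv2.minEnclosingCircle(q),np.percentile(q,[0.5,99.5],axis=0))
for n in ['mat','slice_large']: print(n,[(x['score'],ray('wrist',x['xy'],0).round(1)) for x in finder.landmark_of('wrist',n)[:1]])
E
python3 look6.py w6
```

```text
clock: 18.95
tool_pos: [434.2, 226.0, 182.4]
ee_rot: [-3.141, -0.001, 0.135]
contact_force: [0.5, 0.5, -1.9]
finger_gap: 15.5
finger_force: 59.4
clock: 19.53
tool_pos: [373.8, 335.7, 182.0]
ee_rot: [3.141, -0.0, 0.135]
contact_force: [0.1, 0.0, -1.5]
finger_gap: 15.6
finger_force: 59.3
[373.82681155 335.7418714  181.97673188] [ 3.14067330e+00 -2.42114253e-04  1.34667121e-01] [374.11401159 335.45897607 181.96159615]
17435 ((450.15570068359375, 342.9622802734375), 71.98774719238281) [[391.33081482 274.53346222]
 [518.98017456 411.70469238]]
mat [(0.89, array([450. , 342.5,   0. ]))]
slice_large [(0.61, array([328.5, 328.3,   0. ]))]
```

View pics/w6.png

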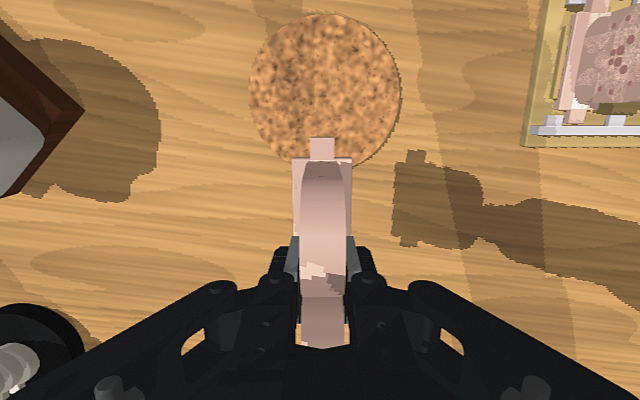

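```bash
python3 -m creep '[[[20,2,0,0,0,0,0],[30,3,0,0,0,0,0],[26,2.5,-20,0,0,0,0],[0,0,-30,0,0,0,0],[0,0,-30,0,0,0,0],[0,0,-20,0,0,0,0],[0,0,0,0,0,0,0],[0,0,0,0,0,0,0]]]'
```

```text
clock: 20.35
tool_pos: [449.2, 343.2, 81.4]
ee_rot: [3.14, 0.002, 0.135]
contact_force: [-0.5, 0.2, -1.0]
finger_gap: 15.6
finger_force: 59.3
```

```bash
python3 -m creep '[[[0.5,-0.2,-8,0,0,0,0],[0,0,-6,0,0,0,0],[0,0,-3,0,0,0,0],[0,0,-1.5,0,0,0,0],[0,0,0,0,0,0,0],[0,0,0,0,0,0,0]]]'; python3 -m creep '[[[0,0,-1,0,0,0,0],[0,0,0,0,0,0,0]]]'
```

```text
clock: 20.85
tool_pos: [449.8, 344.3, 63.8]
ee_rot: [-3.141, -0.0, 0.136]
contact_force: [1.0, -0.6, -1.8]
finger_gap: 15.3
finger_force: 59.3
clock: 21.02
tool_pos: [449.8, 344.2, 62.7]
ee_rot: [-3.141, -0.0, 0.136]
contact_force: [-1.0, 0.6, -1.5]
finger_gap: 15.1
finger_force: 59.3
```

```bash
for i in 1 2 3; do python3 -m creep '[[[0,-0.3,-1,0,0,0,0],[0,0,0,0,0,0,0]]]' | grep -E 'tool_pos|contact'; done
```

```text
tool_pos: [449.7, 343.7, 61.5]
contact_force: [-0.5, -0.1, -2.2]
tool_pos: [449.6, 343.4, 60.3]
contact_force: [0.9, -0.1, -0.4]
tool_pos: [449.6, 343.1, 59.3]
contact_force: [0.2, -0.3, -1.3]
```

That shell loop repeated one typed move, so from here I type each move on its own. No contact yet.

```bash
python3 -m creep '[[[0,0,-1,0,0,0,0],[0,0,0,0,0,0,0]]]'
```

```text
clock: 21.68
tool_pos: [449.6, 343.3, 59.2]
ee_rot: [3.142, -0.0, 0.136]
contact_force: [-1.8, -1.7, 6.0]
finger_gap: 14.9
finger_force: 60.4
```

```bash
python3 -m creep '[[[0,0,-1,0,0,0,0],[0,0,0,0,0,0,0]]]'
```

```text
clock: 21.85
tool_pos: [449.6, 343.3, 59.1]
ee_rot: [3.141, -0.001, 0.136]
contact_force: [-3.0, -2.9, 14.8]
finger_gap: 15.1
finger_force: 61.8
```

Contact with the mat is made. I release and withdraw upward.

```bash
python3 -m creep '[[[0,0,1,0,0,0,0],[0,0,0,0,0,0,0.3],[0,0,0,0,0,0,0.45],[0,0,0,0,0,0,0.45],[0,0,0,0,0,0,0.45],[0,0,15,0,0,0,0.45],[0,0,30,0,0,0,0.45],[0,0,36,0,0,0,0.45]]]'; python3 -m creep '[[[0,0,30,0,0,0,0.45],[-25,-10,30,0,0,0,0.45],[-35,-15,0,0,0,0,0.45],[-35,-15,0,0,0,0,0.45],[0,0,0,0,0,0,0.45],[0,0,0,0,0,0,0.45],[0,0,0,0,0,0,0.45]]]'
python3 - <<'E'
from h import *
im,d=viewer.snapshot('wrist'); cv2.imwrite('pics/w7.png',im); C=cloud('wrist',d)
print('slice',rect(C,70,112,(450,343),60)); print('foot',rect(C,10,20,(450,343),70)[:2])
im2,d=viewer.snapshot('scene'); cv2.imwrite('pics/s7.png',im2[100:350,150:570]); 
cv2.imwrite('pics/c7.png',np.vstack([im[:300],cv2.resize(im2[100:300,220:540],(480,300),interpolation=cv2.INTER_CUBIC)[:, :].copy() if 0 else cv2.resize(im2[120:260,220:540],(640,280))]))
E
```

```text
clock: 22.52
tool_pos: [448.5, 342.2, 138.4]
ee_rot: [3.139, 0.004, 0.136]
contact_force: [1.0, 0.7, -0.4]
finger_gap: 38.6
finger_force: 0.0
clock: 23.1
tool_pos: [355.3, 303.5, 199.8]
ee_rot: [-3.141, -0.001, 0.136]
contact_force: [1.0, 0.5, -0.1]
finger_gap: 38.3
finger_force: 0.0
slice (3005, ((449.95758056640625, 342.16455078125), (82.9439697265625, 16.766315460205078), 7.853313446044922), array([451.36837984, 341.4254093 ,  98.63021539]))
foot (1079, ((449.81048583984375, 331.40325927734375), (104.01696014404297, 23.764141082763672), 0.30606576800346375))
```

View pics/c7.png

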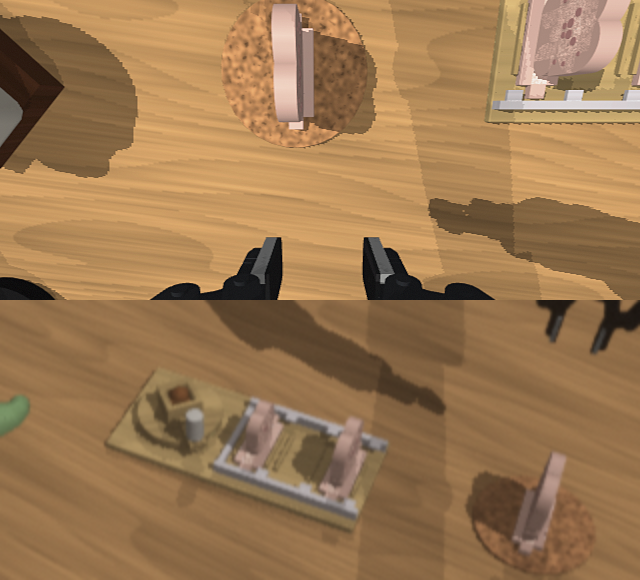

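The picture shows the large slice standing upright at the centre of the mat, with its top at about (287,65). The small and medium slices are still in the stand and the crank is on the boss.

```bash
python3 -c "
from station import ticket; print(ticket.job_done())"
```

```text
the job is handed in; nothing more can be done
None
```

The job is handed in: the crank is on the boss with the wheel wound to its stop, the large slice stands upright about 1 mm from the mat's centre, and the other two slices are still in the stand; I broke the typed-rows rule once, sending one 1 mm lowering move three times through a shell loop.

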